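Close the split clamp with its own other half

TASK

Three dark split-clamp halves are bolted down in a row against the rail, and one loose half lies on the bench in front of them. Find the bolted half that the loose one was made with (its tongue and notch fit the other's notch and tongue) and push the loose half across the bench until the two split faces close up fully, with no gap, and let go. Keep it flat on the bench all the way, and leave everything else where it is.

Things in the scene. Friction and masses are not known exactly. Their poses are not given: they have to be found in the camera images.
- cap: Loose clamp half: dark metal block 78 mm deep (x), 124 mm long (y), 36 mm high, about 0.65 kg, too wide to grip well: push it by its flat back (-x) or end (+-y) faces. Origin: centre of the block's underside, z up. Its split face (plane x = +39 mm) looks along its own +x and starts turned roughly towards the bolted halves, 40 mm or more short of closing.
- cap_face (a point): Centre of the loose half's split face, (39, 0, 18) mm in its frame, in an upright half-round bore of radius 22 mm. At y = +42 mm a tapered tongue sticks 14 mm out of the face (22 mm wide at the root, 12 at the tip); at y = -42 mm a tapered notch is cut 16 mm into it (27 mm wide at the mouth, 15.6 at its floor). Both run the full height.
- base_a: Bolted-down, immovable half: dark metal block 60 mm deep (x), 124 mm long (y), 36 mm high; origin: centre of its underside. Its split face (plane x = -30 mm) looks along its own -x, to the robot's side. Keys of the same sizes as the loose half's: a notch at y = +42 mm and a tongue at y = -42 mm. A tongue has about 2.5 mm of play on each side in a notch; the machined faces are smooth and slippery on each other.
- base_a_face (a point): Centre of base_a's split face, (-30, 0, 18) mm in its frame, in a half-round bore of radius 22 mm. When a clamp is closed, the face centres of its two halves coincide and their x axes point the same way.
- base_b: Bolted-down half like base_a but for its keys: a tongue at y = +42 mm and a notch at y = -42 mm. The three bolted halves stand in one row along the rail, 175 mm apart, in any order, all facing the robot's side.
- base_b_face (a point): Centre of base_b's split face, at (-30, 0, 18) mm in its frame.
- base_c: Another bolted-down half, like base_a in all but its keys: a tongue at y = +42 mm and a tongue at y = -42 mm.
- base_c_face (a point): Centre of base_c's split face, at (-30, 0, 18) mm in its frame.
- rail: Fixed aluminium rail, 30 mm deep (x), 560 mm long (y), 30 mm high, behind the bolted halves; origin at the centre of its underside.
- bolt_1: Loose steel bolt standing on its 20 mm head in a gap between two bolted halves, 50 mm high; origin at the centre of its underside. Leave alone.
- bolt_2: The same, in the other gap. Leave alone.
- board: Loose circuit board with a black cover on standoffs, 150 x 190 x 43 mm, on the left of the bench; origin under its middle. Leave alone.
- case_1: Loose small clear case, 64 x 64 x 22 mm, on the right; origin under its middle. Leave alone.
- case_2: The same, a second one. Leave alone.
- driver: Loose screwdriver, 170 mm long, lying on the right. Leave alone.
- spanner: Loose spanner, 150 mm long, lying on the left. Leave alone.
- spool: Loose grey spool, 70 mm across, 45 mm high, on the left; origin under its middle. Leave alone.
Not all that is in view belongs to the job. Leave any yellow look-alike of the cap alone. Leave any blue look-alike of the base_a alone.

How it is judged:
By the outcome, as a careful person would: the job done as asked, in the order asked, and still so for the second after the job is handed in, with the robot touching nothing.
It also fails if it takes over 64 s, if anything falls off the work surface, if the arm or the gripper's body presses on something with over 40 N, if the wrist force passes 120 N, or if a joint passes its speed limit or range.

ROBOT

A 7-joint arm with a two-finger parallel gripper is mounted at the origin on the work surface. World frame = base frame: x ahead of the robot, y to its left, z up, the work surface at z = 0. Lengths are in m, angles in rad, forces in N, time in s.
With the tool pointing down it reaches from about 0.425 to 0.875 m from the base axis. Payload 8.4 kg.
Tool frame: the origin (TCP) lies midway between the tips of the shut fingers; the grasp point (between the pads) lies 19 mm behind it; z points along the fingers, y is the direction in which the jaws open and shut (so a half turn about z gives the same grasp; the last joint's range is limited). The gripper opens to 87 mm and grips with 3 to 60 N. Pads are 19 mm wide; open, the fingers measure 117 mm over their backs; the gripper's body (75 mm by 190 mm) begins 51 mm behind the grasp point.
Start: joints at [1.1, 0.333, 0.04, 1.465, -0.013, 1.343, -0.059], TCP at [0.236, -0.606, 0.223] pointing down, gripper open.
Joint ranges: [-2.58, 2.58], [-0.38, 2.09], [-1.3, 1.39], [0.25, 2.4], [-1.5, 4.64], [0.08, 2.09], [-2.65, 2.65]. Speed limits (rad/s): [2.22, 2.22, 2.79, 2.79, 3.14, 3.14, 3.14].

INTERFACE

Orientations are given as a rotation vector (axis times angle).
In Python, from cell import get_state, cams, ticket, recognise, place_of gives the robot as it stands.
- The arm moves only by the shell command python3 -m creep 'ROWS' [OPENING] [FORCE]. ROWS is JSON, a list that holds one entry, the list of rows, each a list of 6 numbers: the shift along the tool's x, y, z in units of 50 mm (1.0 is 50 mm), then the turn, a rotation vector about the tool's x, y, z in units of 6 degrees (1.0 is 6 degrees). A call has 1 to 12 rows; each row shifts and turns the commanded pose from where the row before left it, along the tool's axes as they then stand; what a row does not reach is not made up. A row lasts 1/10 s, in which the tool goes at most 50 mm and 8.59 degrees, less where a joint would pass 70% of its speed; a pose out of reach is approached as far as the arm can. A call is refused whole if a number of a shift passes 1 or a number of a turn 1, either way. A call with a gripper value outside its range is refused whole. OPENING is the opening, from 0 (shut) to 1 (fully open), set as the call begins (- or left out, the last holds). The fingers move at their own pace and stop on an object; FORCE is the grip in N (left out, the last holds). Time passes only in rows, so rows that do not move let the fingers close. It gives the time, the measured TCP pose, the force and the opening at its end, in the units of the state.
- get_state(): the state, without advancing time (a new reading comes with each control period).
- cams.read_camera(name): name is "scene" or "top"; returns a dict with "image" (400x640x3 uint8, red, green, blue), "vertical_fov" (degrees; the focal length in pixels is half the picture's height over the tangent of half this angle, whatever the lens; pixels are square), "cx", "cy" (the principal point, pixels), "xyz" and "orientation" of the camera in the world. Camera axes: x right, y up, looking along -z (the intrinsics and any distortion apply to the point x, -y, -z); pixel columns grow to the right and rows downward; lengths in m; the calibration is good to about 2 mm. A picture is of the moment at which its call begins. There is no depth.
- ticket.job_done(): hands the job in, once; it reports no verdict.
Trained networks look in a picture, given as the dict that the camera call returned (one of the last four; its "shot" number tells which), for a name from the list of things; names that differ only in an ending like _2 or _b are one class to them, and where a whole thing is asked for, a point or a joint stands for the part that bears it (a point fixed in the world has none). Each returns a list of dicts, best first, with "p" (0 to 1); they miss things now and then, are a little off and sometimes report something else, mostly with a low value. They report only what shows in the picture. A call takes as long as a camera call. They do not tell look-alikes from the thing itself.
- recognise(picture, name): "xy" ([column, row] in pixels, amid what is visible of it).
- place_of(picture, name): "xy" ([column, row] in pixels: a listed point, or the origin of a listed thing).
The state is a dict: "t": time; "qpos": joint angles; "joint_velocities": joint speeds; "effort": joint torques, N m; "ee_pos": TCP position; "ee_rot": TCP orientation; "contact_force": force on the tool from outside, world axes, zero at the start; "ft_torque": the same for the moment, N m; "gripper_width": opening from 0.0 (shut) to 1.0 (fully open).
Only numpy, scipy, OpenCV 4.12 (cv2) and the standard library are available. Lean on these libraries where they do the work, as an engineer would, in place of code of your own. Each camera call takes 0.05 s, during which the arm holds its last target.

## Working session

There is one attempt and no reset: what is moved stays moved. The work goes in short steps, Python scripts to look and compute and a shell command to move; the robot and the scene stay as the last step left them, time stands still between calls to the robot, and variables do not carry over. Pictures are saved under pics/ and viewed, and the job is handed in when it is done.

```bash
ls; mkdir -p pics; python3 - <<'E'
from cell import get_state, cams
import cv2
s=get_state();print({k:s[k] for k in('t','ee_pos','ee_rot','contact_force','gripper_width')})
for n in('scene','top'):
    p=cams.read_camera(n);print(n,{k:v for k,v in p.items() if k!='image'})
    cv2.imwrite(f'pics/{n}0.png',cv2.cvtColor(p['image'],cv2.COLOR_RGB2BGR))
E
```

```text
pics
{'t': 0.0, 'ee_pos': array([ 0.23598555, -0.60513502,  0.22164807]), 'ee_rot': array([-3.08587663e+00, -5.80469807e-01,  6.26951526e-04]), 'contact_force': array([-0.54798932,  0.32189178, -0.11514682]), 'gripper_width': 0.9975035661630491}
scene {'vertical_fov': 54.00233559720764, 'cx': 322.16807795086333, 'cy': 197.54058283636166, 'xyz': array([0.84972376, 0.50360528, 0.90123167]), 'orientation': array([0.18015147, 0.78367144, 2.56441455]), 'shot': 1}
top {'vertical_fov': 46.26733417417481, 'cx': 315.84025360898835, 'cy': 197.02659425683973, 'xyz': array([0.42125281, 0.01515807, 1.22458576]), 'orientation': array([ 0.1014886 , -0.11333747, -1.59696303]), 'shot': 2}
```

View pics/scene0.png

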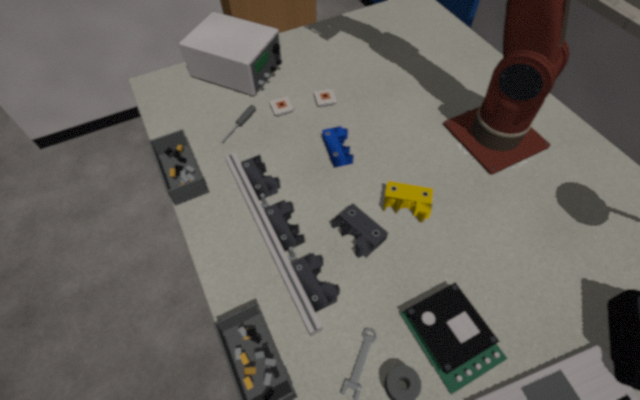

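View pics/top0.png

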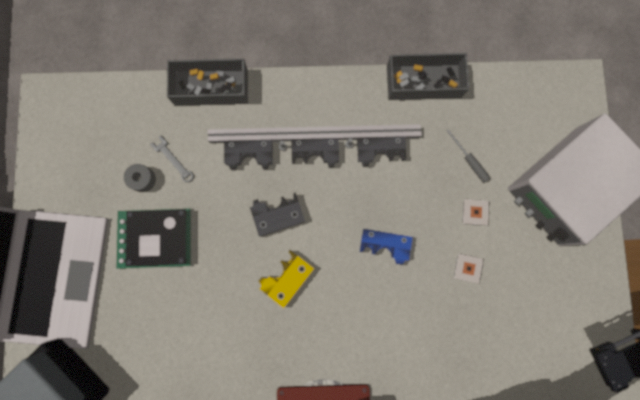

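```bash
cat > h.py <<'E'
import numpy as np,cv2
from scipy.spatial.transform import Rotation as R
from cell import get_state,cams,ticket,recognise,place_of
def K(p):
    f=200/np.tan(np.radians(p['vertical_fov'])/2);return f
def ray(p,xy):
    f=K(p);d=np.array([(xy[0]-p['cx'])/f,-(xy[1]-p['cy'])/f,-1.]);return R.from_rotvec(p['orientation']).apply(d)
def atz(p,xy,z):
    d=ray(p,xy);o=np.array(p['xyz']);return o+d*(z-o[2])/d[2]
def proj(p,X):
    c=R.from_rotvec(p['orientation']).inv().apply(np.atleast_2d(X)-p['xyz']);f=K(p)
    return np.c_[p['cx']+f*c[:,0]/-c[:,2],p['cy']-f*c[:,1]/-c[:,2]]
def tri(ps,xys):
    A=0;b=0
    for p,xy in zip(ps,xys):
        d=ray(p,xy);d/=np.linalg.norm(d);M=np.eye(3)-np.outer(d,d);A=A+M;b=b+M@p['xyz']
    return np.linalg.solve(A,b)
def rect(p,z,x0,x1,y0,y1,ppm):
    # image up=+x, left=+y
    W=int((y1-y0)*ppm);H=int((x1-x0)*ppm)
    u,v=np.meshgrid(np.arange(W),np.arange(H))
    X=np.c_[(x1-v/ppm).ravel(),(y1-u/ppm).ravel(),np.full(u.size,z)]
    q=proj(p,X).astype(np.float32)
    return cv2.remap(cv2.cvtColor(p['image'],cv2.COLOR_RGB2BGR),q[:,0].reshape(H,W),q[:,1].reshape(H,W),cv2.INTER_CUBIC)
E
python3 - <<'E'
from h import *
P=[cams.read_camera(n) for n in('scene','top')]
for p,n in zip(P,('scene','top')):
    im=rect(p,.036,.40,.85,-.3,.4,1100);im=cv2.convertScaleAbs(im,alpha=1.7,beta=0)
    for x in np.arange(.4,.86,.05):cv2.line(im,(0,int((.85-x)*1100)),(6,int((.85-x)*1100)),(0,0,255),2)
    for y in np.arange(-.3,.41,.05):cv2.line(im,(int((.4-y)*1100),0),(int((.4-y)*1100),6),(0,0,255),2)
    cv2.imwrite(f'pics/r_{n}0.png',im);print(im.shape)
for name in('cap','base_a','bolt_1'):
    for p in P:
        for d in place_of(p,name):print(name,p['shot'],d,atz(p,d['xy'],0))
for name in('cap_face','base_a_face'):
    for p in P:
        for d in place_of(p,name):print(name,p['shot'],d,atz(p,d['xy'],0.018))
E
```

```text
(494, 770, 3)
(494, 770, 3)
cap 3 {'xy': [357.2, 231.4], 'p': 0.87} [0.54625497 0.09887754 0.        ]
cap 3 {'xy': [405.1, 201.6], 'p': 0.71} [0.38307311 0.07839252 0.        ]
cap 3 {'xy': [326.3, 275.3], 'p': 0.45} [0.67423618 0.17013591 0.        ]
cap 4 {'xy': [284.0, 279.4], 'p': 0.89} [0.37712503 0.09177265 0.        ]
cap 4 {'xy': [280.5, 215.6], 'p': 0.76} [0.54243228 0.0976488  0.        ]
base_a 3 {'xy': [314.9, 283.2], 'p': 0.88} [0.70802664 0.17552332 0.        ]
base_a 3 {'xy': [338.3, 152.3], 'p': 0.76} [ 0.46160203 -0.1612797   0.        ]
base_a 3 {'xy': [283.0, 226.4], 'p': 0.74} [ 0.71255981 -0.00390564  0.        ]
base_a 3 {'xy': [259.1, 180.5], 'p': 0.56} [ 0.71212635 -0.17289637  0.        ]
base_a 4 {'xy': [385.6, 244.0], 'p': 0.88} [ 0.46025727 -0.1746827   0.        ]
base_a 4 {'xy': [313.6, 153.1], 'p': 0.86} [0.70769584 0.0059957  0.        ]
base_a 4 {'xy': [249.1, 152.3], 'p': 0.59} [0.71470325 0.17829541 0.        ]
base_a 4 {'xy': [379.4, 153.3], 'p': 0.56} [ 0.70222375 -0.17004953  0.        ]
bolt_1 3 {'xy': [296.5, 259.2], 'p': 0.62} [0.72079773 0.0
[... 381 characters left out ...]
74} [0.58114317 0.11029241 0.018     ]
cap_face 4 {'xy': [274.1, 267.1], 'p': 0.96} [0.40940065 0.11523386 0.018     ]
cap_face 4 {'xy': [271.9, 201.5], 'p': 0.9} [0.57804603 0.1180526  0.018     ]
cap_face 4 {'xy': [284.5, 149.9], 'p': 0.16} [0.71425637 0.08259136 0.018     ]
base_a_face 3 {'xy': [291.7, 222.0], 'p': 0.65} [0.68981675 0.00459058 0.018     ]
base_a_face 3 {'xy': [348.4, 147.0], 'p': 0.57} [ 0.4329987  -0.15226503  0.018     ]
base_a_face 4 {'xy': [383.2, 258.0], 'p': 0.92} [ 0.4242424  -0.16398497  0.018     ]
base_a_face 4 {'xy': [315.7, 160.7], 'p': 0.63} [0.68290406 0.00119495 0.018     ]
base_a_face 4 {'xy': [471.3, 212.7], 'p': 0.2} [ 0.53399227 -0.39833881  0.018     ]
```

```bash
python3 -m creep 2>&1 | head; cat $(python3 -c "import h" 2>/dev/null) </dev/null; ls pics
```

```text
invalid input
r_scene0.png
r_top0.png
scene0.png
top0.png
```

View pics/r_scene0.png

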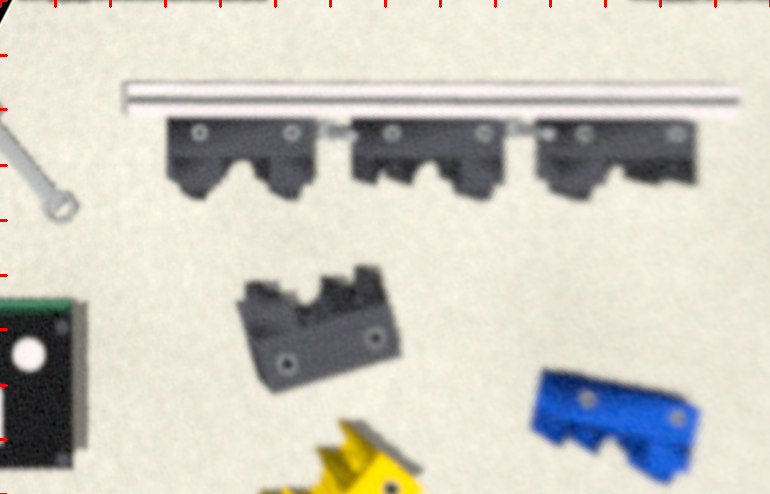

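View pics/r_top0.png

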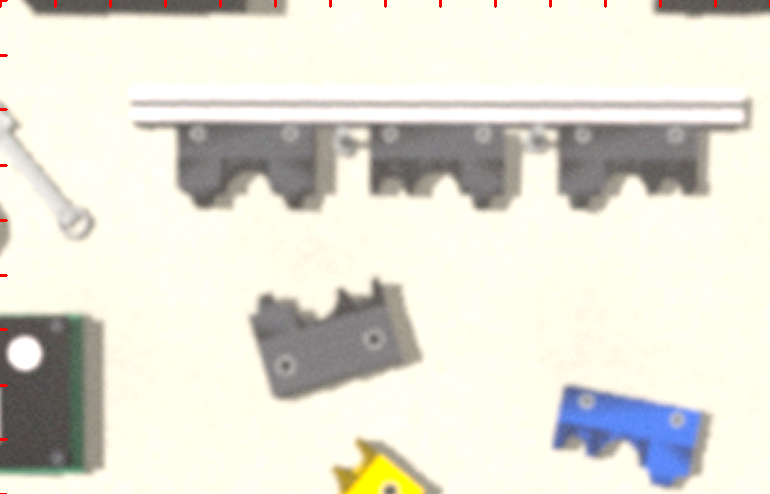

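```bash
cat >> h.py <<'E'
def block(kind,c,yaw,z):
    """outline polygon world pts. kind: 'cap' or base"""
    def keys(s,hd,k): # k: list of (y,'t'/'n') ; s=+1 face at +x ; ordered y from -62 to 62
        pts=[(hd*s,-62)]
        for y,t in sorted(k+[(0,'b')]):
            if t=='t':pts+=[(hd*s,y-11),((hd+14)*s,y-6),((hd+14)*s,y+6),(hd*s,y+11)]
            if t=='n':pts+=[(hd*s,y-13.5),((hd-16)*s,y-7.8),((hd-16)*s,y+7.8),(hd*s,y+13.5)]
            if t=='b':
                a=np.linspace(-90,90,15);pts+=[((hd-22*np.cos(np.radians(q)))*s,22*np.sin(np.radians(q))) for q in a]
        pts+=[(hd*s,62),(-hd*s,62),(-hd*s,-62)];return np.array(pts)/1000
    P={'cap':keys(1,39,[(42,'t'),(-42,'n')]),'a':keys(-1,30,[(42,'n'),(-42,'t')]),'b':keys(-1,30,[(42,'t'),(-42,'n')]),'c':keys(-1,30,[(42,'t'),(-42,'t')])}[kind]
    cs,sn=np.cos(yaw),np.sin(yaw)
    return np.c_[P@np.array([[cs,sn],[-sn,cs]])+c,np.full(len(P),z)]
def over(p,items,fn,box=None,s=4):
    im=cv2.cvtColor(p['image'],cv2.COLOR_RGB2BGR);im=cv2.convertScaleAbs(im,alpha=1.6)
    x0,y0,x1,y1=box;im=cv2.resize(im[y0:y1,x0:x1],None,fx=s,fy=s,interpolation=cv2.INTER_CUBIC)
    for kind,c,yaw in items:
        for z,col in((.036,(0,255,0)),(0,(0,0,255))):
            q=(proj(p,block(kind,c,yaw,z))-[x0,y0]+.5)*s-.5
            cv2.polylines(im,[np.round(q*8).astype(int)],True,col,1,cv2.LINE_AA,3)
    cv2.imwrite(fn,im)
E
python3 - <<'E'
from h import *
P=[cams.read_camera(n) for n in('scene','top')]
def hole(p,X):
    xy=proj(p,X)[0];g=cv2.cvtColor(p['image'],cv2.COLOR_RGB2GRAY).astype(float)
    g8=cv2.resize(g,None,fx=8,fy=8,interpolation=cv2.INTER_CUBIC)
    g8=cv2.GaussianBlur(g8,(0,0),10)  # bright ring blob
    u,v=((xy+.5)*8-.5).astype(int);r=28
    w=g8[v-r:v+r+1,u-r:u+r+1];w=w-np.percentile(w,70);w[w<0]=0
    yy,xx=np.mgrid[-r:r+1,-r:r+1]
    return ((np.array([u+(w*xx).sum()/w.sum(),v+(w*yy).sum()/w.sum()])+.5)/8-.5)
ap={'capL':(.5190,.1400),'capR':(.5425,.0590),'aL':(.729,.044),'aR':(.729,-.041),'bL':(.729,-.131),'bR':(.729,-.215),'cL':(.729,.2185),'cR':(.729,.135)}
for k,v in ap.items():
    qs=[hole(p,[*v,.036]) for p in P]
    print(k,[np.round(q,1) for q in qs],tri(P,qs).round(4),[atz(p,q,.036)[:2].round(4) for p,q in zip(P,qs)])
it=[('cap',(.541,.099),np.radians(16.7)),('a',(.713,.001),0),('b',(.713,-.174),0),('c',(.713,.176),0)]
over(P[0],it,'pics/o_s.png',(230,140,420,320));over(P[1],it,'pics/o_t.png',(215,120,415,260))
E
```

```text
capL [array([377.3, 233.9]), array([264.2, 225. ])] [0.5153 0.1393 0.0268] [array([0.5175, 0.1443]), array([0.516 , 0.1371])]
capR [array([350.4, 212.8]), array([292.7, 214.8])] [0.5432 0.0616 0.0348] [array([0.5467, 0.0595]), array([0.5399, 0.0641])]
aL [array([283.4, 236.7]), array([298.5, 139.3])] [0.7324 0.0461 0.044 ] [array([0.7291, 0.0439]), array([0.737 , 0.0446])]
aR [array([269.8, 211.8]), array([330.9, 138.5])] [ 0.7335 -0.0382  0.0403] [array([ 0.7309, -0.0391]), array([ 0.7369, -0.0399])]
bL [array([256.9, 186.4]), array([365.4, 137.6])] [ 0.7331 -0.1278  0.0415] [array([ 0.7303, -0.1299]), array([ 0.7369, -0.13  ])]
bR [array([243.8, 164.6]), array([397.7, 136.6])] [ 0.7358 -0.2135  0.0411] [array([ 0.7351, -0.2177]), array([ 0.7372, -0.2145])]
cL [array([314.7, 297.6]), array([231. , 141.4])] [0.7323 0.2202 0.0441] [array([0.7294, 0.219 ]), array([0.7364, 0.2202])]
cR [array([298.7, 267.1]), array([263.5, 140.2])] [0.733  0.1364 0.0434] [array([0.7299, 0.135 ]), array([0.7372, 0.1356])]
```

View pics/o_s.png

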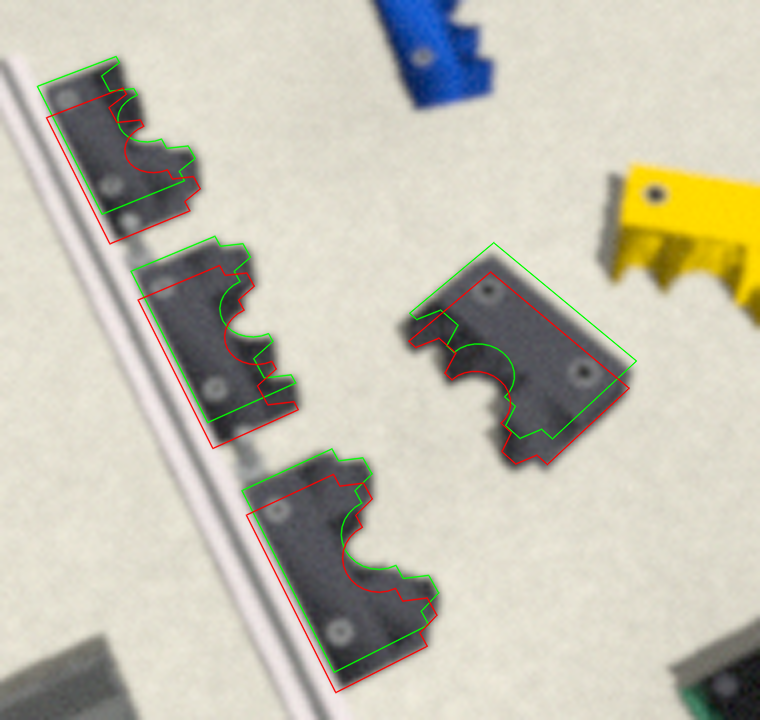

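View pics/o_t.png

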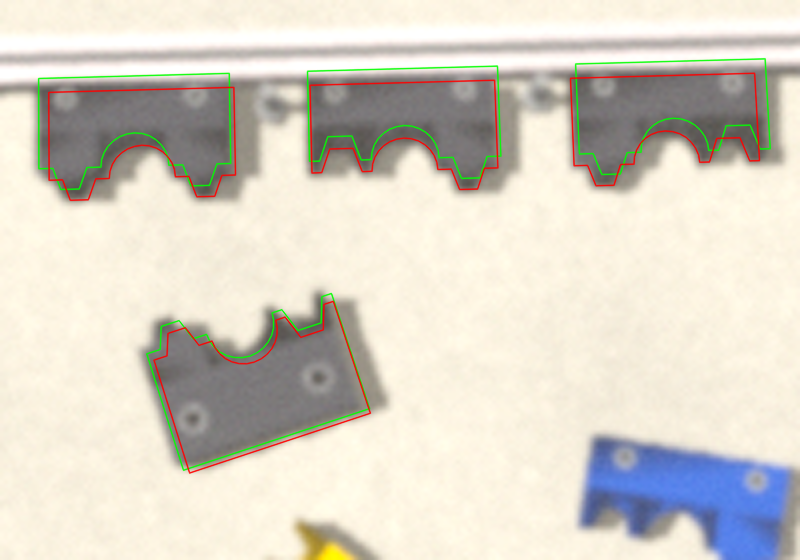

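```bash
cat >> h.py <<'E'
from scipy.optimize import minimize
def render(p,kind,c,yaw,s=4,box=None):
    x0,y0,x1,y1=box;m=np.zeros(((y1-y0)*s,(x1-x0)*s),np.uint8)
    for z in np.linspace(0,.036,7):
        q=(proj(p,block(kind,c,yaw,z))-[x0,y0]+.5)*s-.5
        cv2.fillPoly(m,[np.round(q*8).astype(np.int32)],255,cv2.LINE_8,3)
    return cv2.GaussianBlur(cv2.resize(m,(x1-x0,y1-y0),interpolation=cv2.INTER_AREA).astype(float)/255,(0,0),1)
def fit(p,kind,c,yaw,free=True,thr=None,z36=True):
    q=proj(p,block(kind,c,yaw,.018));x0,y0=(q.min(0)-9).astype(int);x1,y1=(q.max(0)+9).astype(int)
    g=p['image'].max(2).astype(float)[y0:y1,x0:x1];
    lo,hi=np.percentile(g,10),np.percentile(g,92);
    t=np.clip((hi-g)/(hi-lo),0,1); t=np.clip((t-.35)/.4,0,1)
    def f(v):
        d=render(p,kind,(v[0],v[1]),v[2] if free else yaw,box=(x0,y0,x1,y1))-t
        return np.minimum(d**2,.3).mean()
    v0=[c[0],c[1],yaw] if free else list(c)
    sim=np.vstack([v0]+[np.array(v0)+d for d in (np.diag([.006,.006,.06])[:len(v0),:len(v0)])])
    r=minimize(f,v0,method='Nelder-Mead',options=dict(initial_simplex=sim,xatol=1e-4,fatol=1e-7))
    return r.x,r.fun
E
python3 - <<'E'
from h import *
for n in('scene','top'):
    p=cams.read_camera(n)
    it=[('cap',(.541,.099),np.radians(16.7)),('a',(.713,.001),0),('b',(.713,-.174),0),('c',(.713,.176),0)]
    out=[]
    for k,c,y in it:
        x,f=fit(p,k,c,y);print(n,k,x[:2].round(4),np.degrees(x[2]).round(2),round(f,4));out.append((k,x[:2],x[2]))
    over(p,out,f'pics/f_{n}.png',(230,140,420,320) if n=='scene' else (215,120,415,260))
E
```

```text
scene cap [0.5476 0.1025] 15.8 0.0137
scene a [0.7106 0.0021] -0.06 0.0295
scene b [ 0.7106 -0.1719] -1.29 0.0209
scene c [0.7105 0.1758] -0.74 0.0223
top cap [0.5433 0.1024] 17.14 0.0202
top a [ 0.7082 -0.0012] -0.22 0.0384
top b [ 0.7077 -0.1789] -0.0 0.0292
top c [0.7086 0.1696] -0.09 0.0356
```

View pics/f_scene.png

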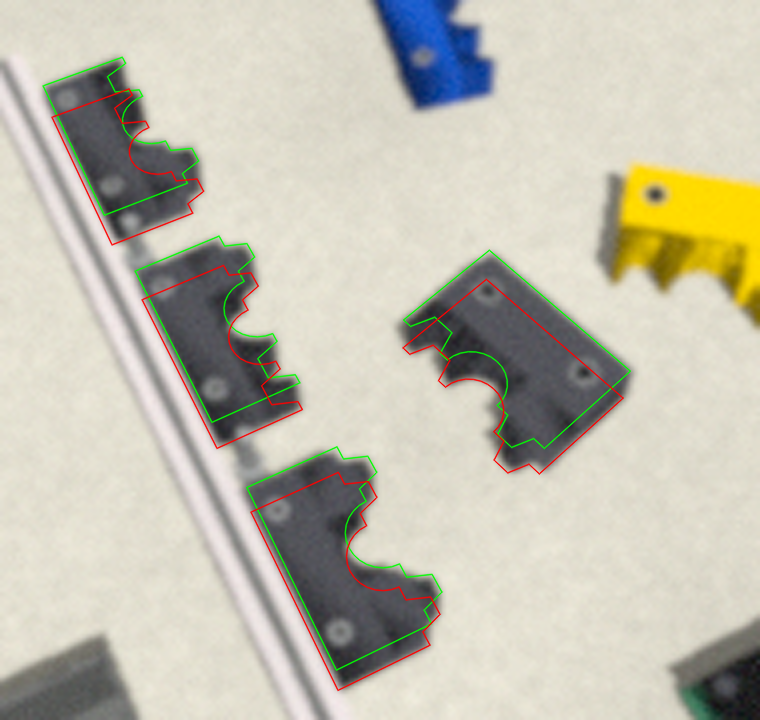

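View pics/f_top.png

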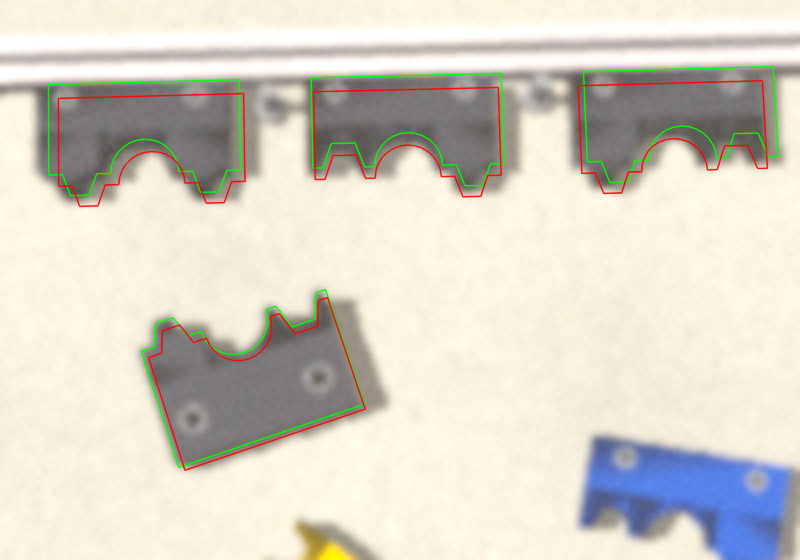

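```bash
python3 -m creep '[[[0.8,-0.55,0,0,0,0],[0.8,-0.55,0,0,0,0],[0.8,-0.55,0,0,0,0],[0.8,-0.55,0,0,0,0],[0.8,-0.55,0,0,0,0],[0.8,-0.55,0,0,0,0],[0.8,-0.55,0,0,0,0],[0.8,-0.55,0,0,0,0],[0.8,-0.55,0,0,0,0]]]' 0.4
```

```text
t: 1.8
ee_pos: [0.4824, -0.2425, 0.2229]
ee_rot: [3.087, 0.58, 0.001]
contact_force: [0.5, -1.1, -0.6]
gripper_width: 0.412
```

```bash
python3 -m creep '[[[0.43,-0.87,0,0,0,0],[0.43,-0.87,0,0,0,0],[0.43,-0.87,0,0,0,0],[0.43,-0.87,0,0,0,0],[0.43,-0.87,0,0,0,0],[0.43,-0.87,0,0,0,0],[0.43,-0.87,0,0,0,0],[0.43,-0.87,0,0,0,0],[0.43,-0.87,0,0,0,0]]]' && python3 -m creep '[[[0,0,0,0,0,-1],[0,0,0,0,0,-1],[0,0,0,0,0,-1],[0,0,0,0,0,-1],[0,0,0,0,0,-1],[0,0,0,0,0,-1],[0,0,0,0,0,-1]]]'
```

```text
t: 2.7
ee_pos: [0.5197, 0.1927, 0.223]
ee_rot: [3.087, 0.58, 0.002]
contact_force: [0.8, -0.4, 0.3]
gripper_width: 0.396
t: 3.4
ee_pos: [0.5197, 0.1908, 0.2227]
ee_rot: [2.671, 1.654, 0.0]
contact_force: [-0.3, -0.6, -0.1]
gripper_width: 0.401
```

```bash
python3 -m creep '[[[0,0,0.5,0,0,-1],[0,0,0.5,0,0,-1],[0,0,0.5,0,0,-1],[0,0,0.5,0,0,-1],[0,0,0.3,0,0,-1],[0,0,0,0,0,-1],[0,0,0,0,0,-1],[0,0,0,0,0,-0.17]]]'; python3 - <<'E'
from h import *
for n in('scene','top'):
    p=cams.read_camera(n)
    im=cv2.cvtColor(p['image'],cv2.COLOR_RGB2BGR)
    b=(230,140,430,320) if n=='scene' else (215,120,415,280)
    cv2.imwrite(f'pics/d_{n}.png',cv2.resize(cv2.convertScaleAbs(im[b[1]:b[3],b[0]:b[2]],alpha=1.5),None,fx=3,fy=3,interpolation=cv2.INTER_CUBIC))
E
```

```text
t: 4.2
ee_pos: [0.5197, 0.1907, 0.1075]
ee_rot: [-1.881, -2.516, 0.0]
contact_force: [0.1, 1.1, 0.1]
gripper_width: 0.399
```

View pics/d_scene.png

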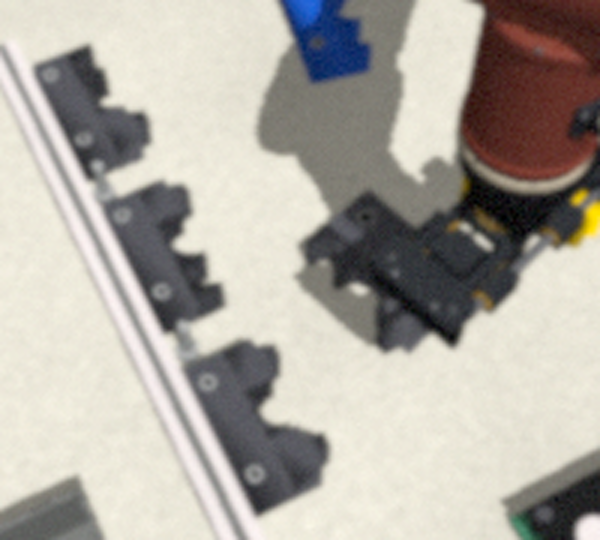

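View pics/d_top.png

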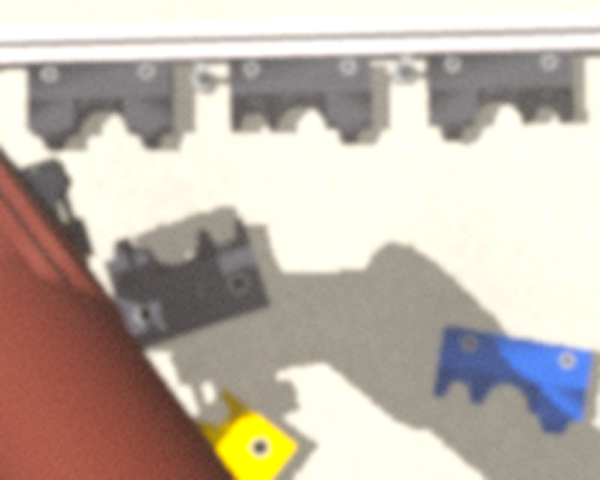

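```bash
python3 -m creep '[[[0,0,0.5,0,0,0],[0,0,0.5,0,0,0],[0,0,0.4,0,0,0],[0,0,0.3,0,0,0],[0,0,0.15,0,0,0],[0,0,0,0,0,0]]]'; python3 - <<'E'
from h import *
for n in('scene','top'):
    p=cams.read_camera(n)
    im=cv2.cvtColor(p['image'],cv2.COLOR_RGB2BGR)
    b=(230,140,430,320) if n=='scene' else (215,120,415,280)
    cv2.imwrite(f'pics/e_{n}.png',cv2.resize(cv2.convertScaleAbs(im[b[1]:b[3],b[0]:b[2]],alpha=1.5),None,fx=3,fy=3,interpolation=cv2.INTER_CUBIC))
E
```

```text
t: 4.9
ee_pos: [0.5193, 0.1908, 0.0145]
ee_rot: [-1.884, -2.513, 0.001]
contact_force: [0.9, 0.3, 0.0]
gripper_width: 0.4
```

View pics/e_scene.png

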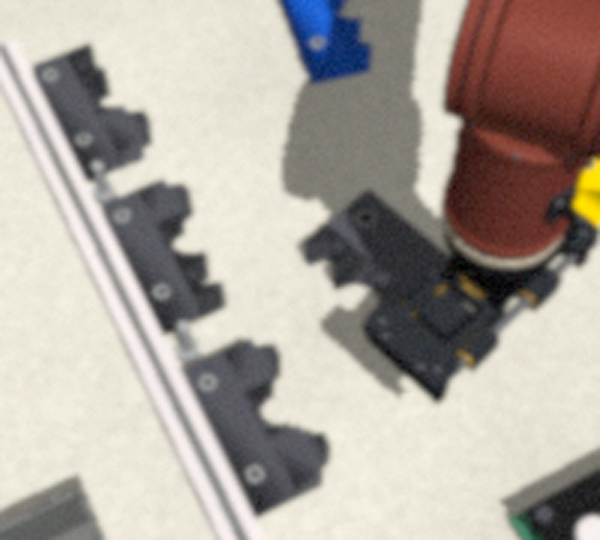

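```bash
python3 -m creep '[[[-0.15,0,0,0,0,0],[-0.15,0,0,0,0,0],[-0.15,0,0,0,0,0],[-0.15,0,0,0,0,0],[-0.1,0,0,0,0,0],[0,0,0,0,0,0]]]'; python3 - <<'E'
from h import *
for n in('scene','top'):
    p=cams.read_camera(n)
    im=cv2.cvtColor(p['image'],cv2.COLOR_RGB2BGR)
    b=(230,140,430,320) if n=='scene' else (215,120,415,280)
    cv2.imwrite(f'pics/g_{n}.png',cv2.resize(cv2.convertScaleAbs(im[b[1]:b[3],b[0]:b[2]],alpha=1.5),None,fx=3,fy=3,interpolation=cv2.INTER_CUBIC))
E
```

```text
t: 5.6
ee_pos: [0.5299, 0.1559, 0.015]
ee_rot: [1.885, 2.512, -0.001]
contact_force: [-0.8, 0.8, -0.8]
gripper_width: 0.399
```

View pics/g_scene.png

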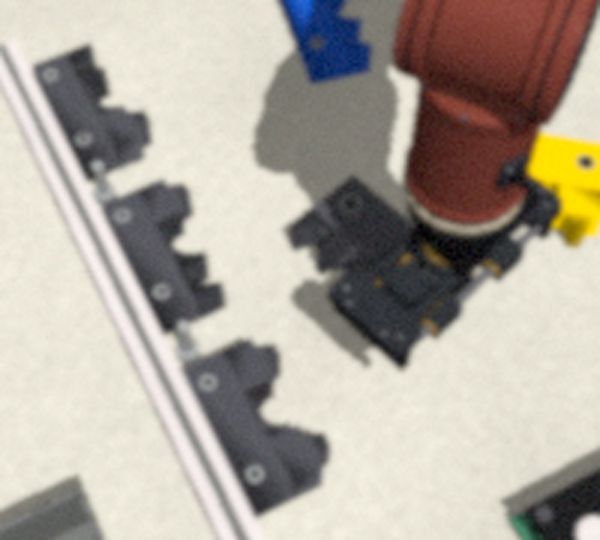

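```bash
python3 -m creep '[[[-0.13,0,0,0,0,0.25],[-0.14,0,0,0,0,0.25],[-0.14,0,0,0,0,0.25],[-0.14,0,0,0,0,0.25],[-0.14,0,0,0,0,0.25],[-0.14,0,0,0,0,0.25],[-0.14,0,0,0,0,0.25],[-0.14,0,0,0,0,0.25],[-0.14,0,0,0,0,0.25],[-0.14,0,0,0,0,0.25],[-0.08,0,0,0,0,0.25],[0,0,0,0,0,0]]]'; python3 - <<'E'
from h import *
for n in('scene','top'):
    p=cams.read_camera(n)
    im=cv2.cvtColor(p['image'],cv2.COLOR_RGB2BGR)
    b=(230,140,430,320) if n=='scene' else (215,120,415,280)
    cv2.imwrite(f'pics/i_{n}.png',cv2.resize(cv2.convertScaleAbs(im[b[1]:b[3],b[0]:b[2]],alpha=1.5),None,fx=3,fy=3,interpolation=cv2.INTER_CUBIC))
E
```

```text
t: 6.9
ee_pos: [0.541, 0.0838, 0.015]
ee_rot: [2.227, 2.215, -0.001]
contact_force: [0.6, 0.3, 0.1]
gripper_width: 0.396
```

View pics/i_scene.png

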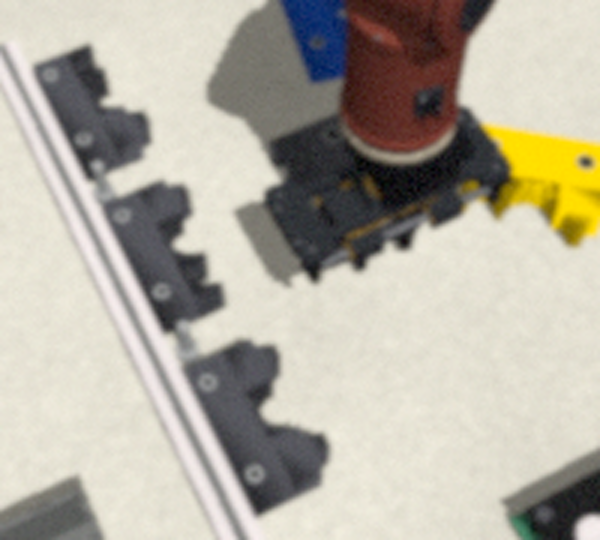

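View pics/i_top.png

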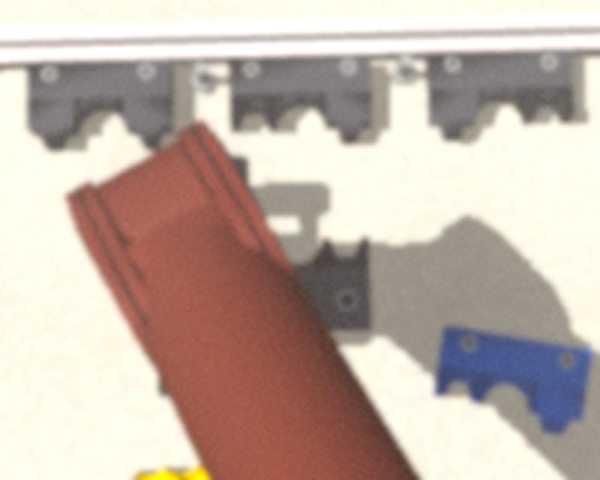

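```bash
python3 -m creep '[[[0.2,0,0,0,0,0],[0.4,0,0,0,0,0],[0,0,-0.5,0,0,0],[0,0,-0.8,0,0,0],[0,-0.3,-0.8,0,0,0],[0,-0.8,0,0,0,0],[0.8,-0.5,0,0,0,0],[0.8,0,0,0,0,0],[0.8,0,0,0,0,0],[0,0,0,0,0,0]]]'; python3 - <<'E'
from h import *
print(get_state()['qpos'].round(2))
for n in('scene','top'):
    p=cams.read_camera(n)
    x,f=fit(p,'cap',(.56,.002),0);print(n,x[:2].round(4),np.degrees(x[2]).round(2),round(f,4))
    over(p,[('cap',x[:2],x[2]),('a',(.711,.002),0)],f'pics/j_{n}.png',(230,140,420,320) if n=='scene' else (215,120,415,260),3)
E
```

```text
t: 8.0
ee_pos: [0.4598, 0.242, 0.1209]
ee_rot: [-2.215, -2.225, -0.005]
contact_force: [-0.5, -0.1, 0.5]
gripper_width: 0.398
[ 0.18  0.24 -0.83  1.87  0.2   1.11 -0.72]
scene [0.539  0.0082] -1.29 0.0514
top [0.5413 0.0082] -0.61 0.0292
```

View pics/j_scene.png

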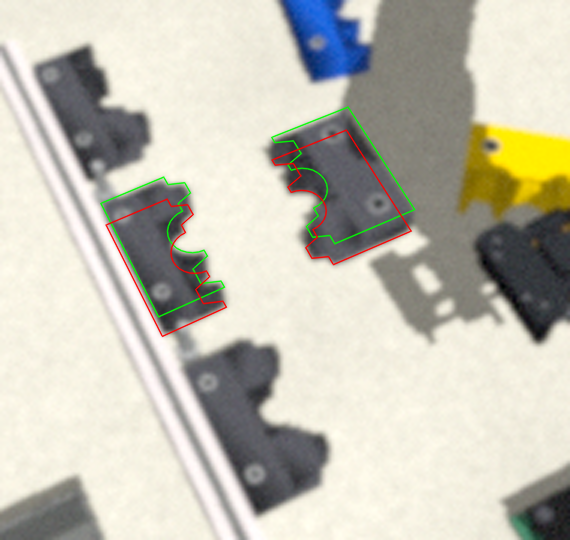

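View pics/j_top.png

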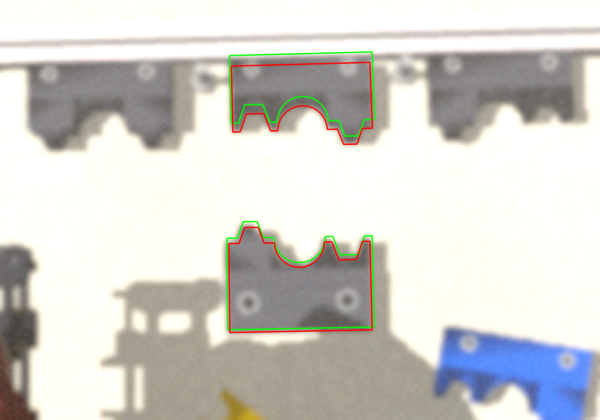

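```bash
cat >> h.py <<'E'
def hole(p,X,r=28):
    xy=proj(p,X)[0];g=cv2.cvtColor(p['image'],cv2.COLOR_RGB2GRAY).astype(float)
    g8=cv2.resize(g,None,fx=8,fy=8,interpolation=cv2.INTER_CUBIC)
    g8=cv2.GaussianBlur(g8,(0,0),10)
    u,v=((xy+.5)*8-.5).astype(int)
    for _ in range(3):
        w=g8[v-r:v+r+1,u-r:u+r+1];w=w-np.percentile(w,70);w[w<0]=0
        yy,xx=np.mgrid[-r:r+1,-r:r+1]
        fu,fv=u+(w*xx).sum()/w.sum(),v+(w*yy).sum()/w.sum();u,v=int(round(fu)),int(round(fv))
    return (np.array([fu,fv])+.5)/8-.5
E
python3 - <<'E'
from h import *
P=[cams.read_camera(n) for n in('scene','top')]
for k,v in {'capL':(.530,.048),'capR':(.530,-.036),'aL':(.733,.0445),'aR':(.733,-.0395)}.items():
    print(k,[atz(p,hole(p,[*v,.036]),.036)[:2].round(4) for p in P],[hole(p,[*v,.036]).round(1) for p in P])
E
```

```text
capL [array([0.5258, 0.0568]), array([0.5216, 0.051 ])] [array([356.9, 208.9]), array([298. , 221.9])]
capR [array([ 0.5286, -0.0642]), array([ 0.53  , -0.0336])] [array([334. , 176.3]), array([331.1, 217.6])]
aL [array([0.7488, 0.0475]), array([0.7465, 0.0442])] [array([276.7, 241.1]), array([298.5, 135.8])]
aR [array([ 0.7497, -0.0374]), array([ 0.7464, -0.04  ])] [array([263.3, 215.2]), array([330.8, 135. ])]
```

```bash
python3 - <<'E'
from h import *
p=cams.read_camera('top')
for q in [(297.5,220.5),(330.5,219.8),(298.6,143.),(331,142.3)]:print(atz(p,q,.036).round(4))
cv2.imwrite('pics/k.png',cv2.convertScaleAbs(rect(p,.036,.45,.80,-.12,.12,2000)[:, :],alpha=1.7))
E
```

```text
[0.5251 0.0522 0.036 ]
[ 0.5245 -0.0318  0.036 ]
[0.7272 0.0445 0.036 ]
[ 0.7268 -0.0399  0.036 ]
```

View pics/k.png

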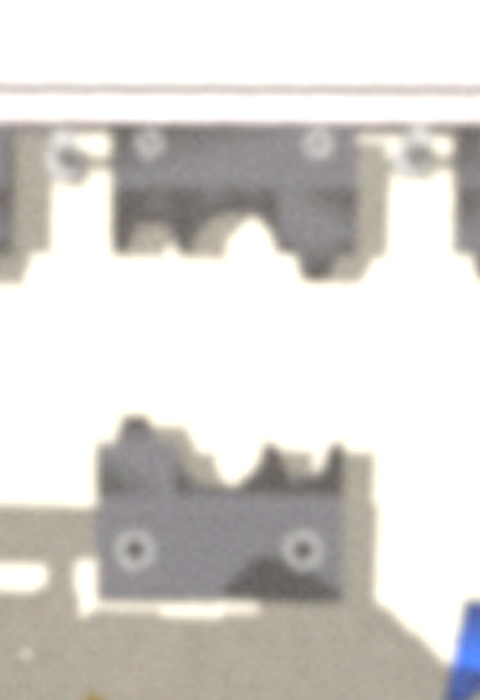

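```bash
python3 -m creep '[[[0,0,0,0,0,1],[0,0,0,0,0,1],[0,0,0,0,0,1],[0,0,0,0,0,1],[0,0,0,0,0,1],[0,0,0,0,0,1],[0,0,0,0,0,1],[0,0,0,0,0,1],[0,0,0,0,0,1],[0,0,0,0,0,1],[0,0,0,0,0,1],[0,0,0,0,0,1]]]' 0.8; python3 -m creep '[[[0,0,0,0,0,1],[0,0,0,0,0,1],[0,0,0,0,0,0.95],[0,0,0,0,0,0],[0,0,0,0,0,0]]]'; python3 -c "
from h import *
print(get_state()['qpos'].round(2))"
```

```text
t: 9.45
ee_pos: [0.4619, 0.2338, 0.12]
ee_rot: [3.105, 0.476, -0.0]
contact_force: [-0.6, -0.1, -0.1]
gripper_width: 0.8
t: 9.95
ee_pos: [0.4617, 0.2344, 0.1201]
ee_rot: [3.141, 0.006, 0.0]
contact_force: [-0.2, -1.0, 0.4]
gripper_width: 0.797
[ 0.01  0.2  -0.62  1.88  0.13  1.1  -2.23]
```

```bash
python3 -m creep '[[[0.1,0.9,0,0,0,0],[0.1,0.9,0,0,0,0],[0.1,0.9,0,0,0,0],[0.1,0.9,0,0,0,0],[0,0.84,0,0,0,0],[0,0,0,0,0,0],[0,0,0,0,0,0]]]'; python3 - <<'E'
from h import *
print(get_state()['qpos'].round(2))
for n in('scene','top'):
    p=cams.read_camera(n);b=(230,120,430,320) if n=='scene' else (215,120,415,280)
    im=cv2.cvtColor(p['image'],cv2.COLOR_RGB2BGR)
    cv2.imwrite(f'pics/l_{n}.png',cv2.resize(cv2.convertScaleAbs(im[b[1]:b[3],b[0]:b[2]],alpha=1.5),None,fx=3,fy=3,interpolation=cv2.INTER_CUBIC))
E
```

```text
t: 10.65
ee_pos: [0.4819, 0.0121, 0.1201]
ee_rot: [-3.142, -0.002, 0.0]
contact_force: [-1.0, 0.7, 0.1]
gripper_width: 0.799
[ 0.32  0.11 -0.46  1.97  0.05  1.08 -1.73]
```

View pics/l_scene.png

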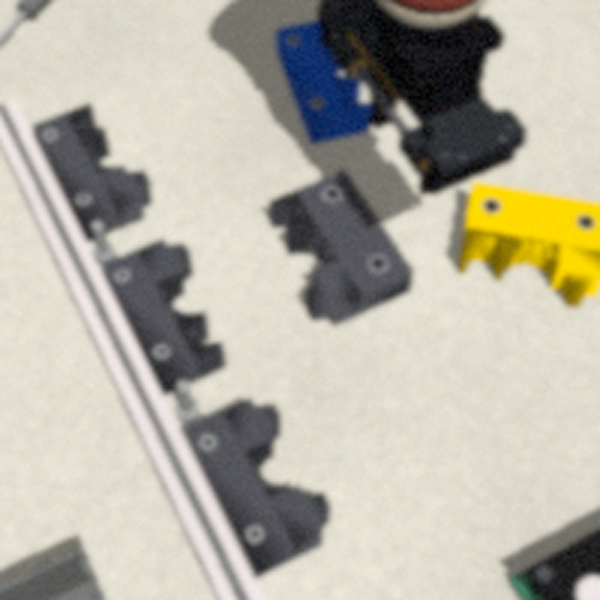

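```bash
python3 - <<'E'
from h import *
p=cams.read_camera('scene')
for q,z in [((463,265),0),((470,185),.036),((468,235),.018),((283,215),.018)]:
    print(atz(p,np.array(q)/3+[230,120],z).round(3))
for y in(.062,.037,-.02,-.04):
    print(((proj(p,[.472,y,.012])[0]-[230,120])*3).round(0))
E
python3 -m creep '[[[0,0,0.4,0,0,0],[0,0,0.4,0,0,0],[0,0,0.4,0,0,0],[0,0,0.2,0,0,0],[0,0,0,0,0,0]]]'; python3 - <<'E'
from h import *
p=cams.read_camera('scene');b=(230,120,430,320)
im=cv2.cvtColor(p['image'],cv2.COLOR_RGB2BGR)
cv2.imwrite(f'pics/m.png',cv2.resize(cv2.convertScaleAbs(im[b[1]:b[3],b[0]:b[2]],alpha=1.5),None,fx=3,fy=3,interpolation=cv2.INTER_CUBIC))
E
```

```text
[0.445 0.071 0.   ]
[0.41  0.018 0.036]
[0.432 0.054 0.018]
[ 0.57  -0.042  0.018]
[434. 262.]
[420. 241.]
[388. 196.]
[377. 180.]
t: 11.3
ee_pos: [0.4811, 0.0141, 0.049]
ee_rot: [-3.141, -0.006, 0.004]
contact_force: [0.4, 0.2, 0.6]
gripper_width: 0.798
```

View pics/m.png

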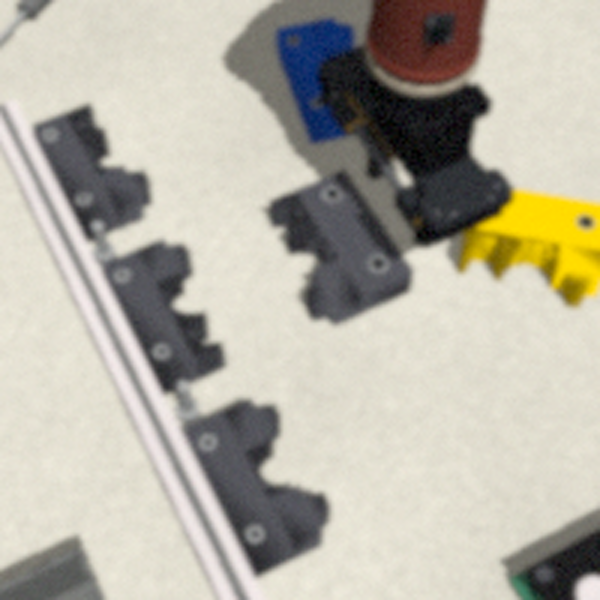

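```bash
python3 -m creep '[[[0,0,0.3,0,0,0],[0,0.03,0.3,0,0,0],[0,0,0.08,0,0,0],[0,0,0,0,0,0]]]'; python3 -m creep '[[[0.1,0,0,0,0,0],[0.15,0,0,0,0,0],[0.15,0,0,0,0,0],[0,0,0,0,0,0]]]'; python3 - <<'E'
from h import *
for n in('scene','top'):
    p=cams.read_camera(n);b=(230,120,430,320) if n=='scene' else (215,120,415,280)
    im=cv2.cvtColor(p['image'],cv2.COLOR_RGB2BGR)
    cv2.imwrite(f'pics/n_{n}.png',cv2.resize(cv2.convertScaleAbs(im[b[1]:b[3],b[0]:b[2]],alpha=1.5),None,fx=3,fy=3,interpolation=cv2.INTER_CUBIC))
E
```

```text
t: 11.75
ee_pos: [0.4822, 0.0119, 0.0165]
ee_rot: [-3.141, -0.004, -0.0]
contact_force: [-0.1, 0.8, -0.1]
gripper_width: 0.795
t: 12.15
ee_pos: [0.5037, 0.0119, 0.0166]
ee_rot: [-3.141, -0.003, -0.003]
contact_force: [0.3, 0.1, 0.1]
gripper_width: 0.8
```

View pics/n_scene.png

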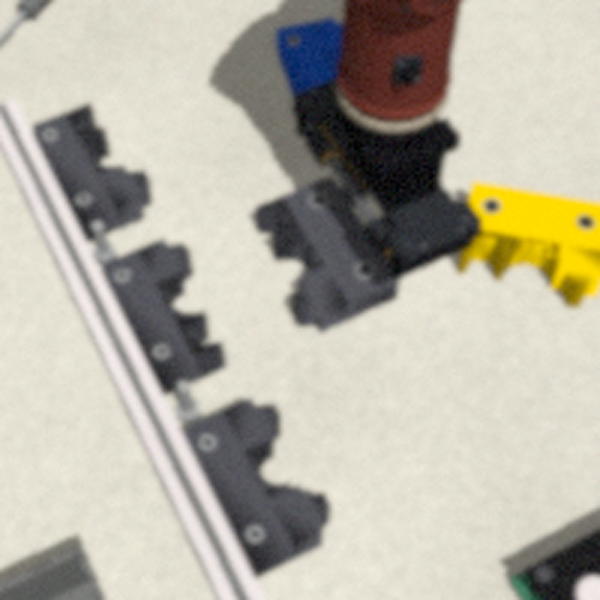

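View pics/n_top.png

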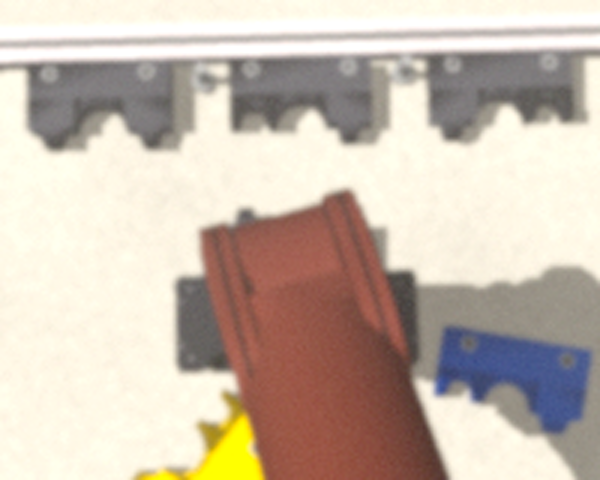

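```bash
python3 -m creep '[[[0.1,0.015,0,0,0,0],[0.13,0.015,0,0,0,0],[0.13,0.015,0,0,0,0],[0.13,0.015,0,0,0,0],[0.13,0.015,0,0,0,0],[0.13,0.015,0,0,0,0],[0.13,0.015,0,0,0,0],[0.13,0.015,0,0,0,0],[0.12,0.015,0,0,0,0],[0.08,0.015,0,0,0,0],[0.05,0,0,0,0,0],[0,0,0,0,0,0]]]'; python3 - <<'E'
from h import *
for n in('scene','top'):
    p=cams.read_camera(n)
    r=rect(p,.036,.45,.80,-.12,.12,2000)
    cv2.imwrite(f'pics/q_{n}.png',cv2.convertScaleAbs(r,alpha=1.7))
E
```

```text
t: 13.45
ee_pos: [0.5656, 0.0043, 0.0162]
ee_rot: [-3.142, -0.003, -0.001]
contact_force: [0.2, -0.5, 0.5]
gripper_width: 0.802
```

View pics/q_scene.png

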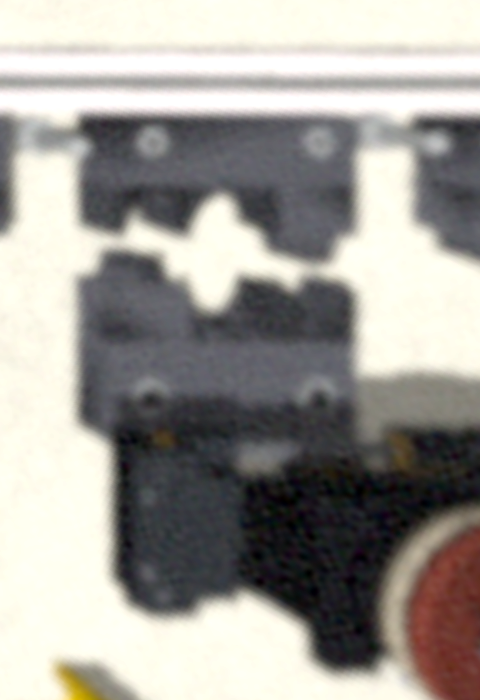

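View pics/q_top.png

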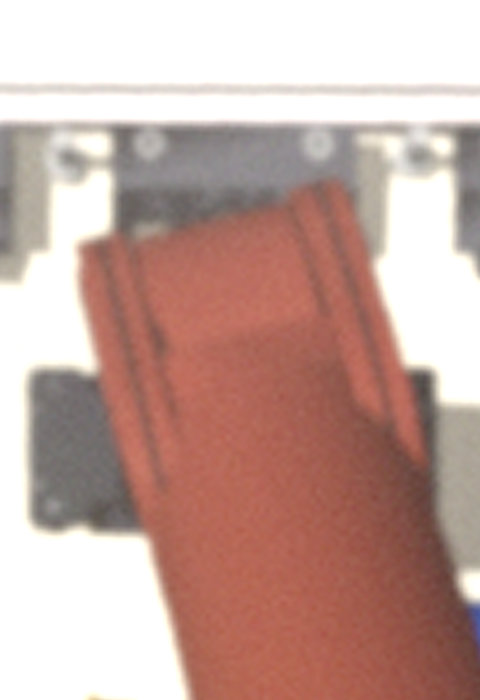

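```bash
python3 -m creep '[[[0.08,0,0,0,0,0],[0.08,0,0,0,0,0],[0.08,0,0,0,0,0],[0.08,0,0,0,0,0],[0.06,0,0,0,0,0],[0.04,0,0,0,0,0],[0,0,0,0,0,0]]]'; python3 -m creep '[[[0.02,0,0,0,0,0],[0.02,0,0,0,0,0],[0,0,0,0,0,0]]]'
```

```text
t: 14.25
ee_pos: [0.5866, 0.0045, 0.0161]
ee_rot: [-3.141, -0.003, -0.001]
contact_force: [0.2, -0.8, 0.4]
gripper_width: 0.805
t: 14.55
ee_pos: [0.588, 0.0044, 0.016]
ee_rot: [-3.142, -0.003, 0.0]
contact_force: [-0.9, 0.9, -0.0]
gripper_width: 0.801
```

```bash
for i in 1 2 3; do python3 -m creep '[[[0.02,0,0,0,0,0],[0.02,0,0,0,0,0],[0,0,0,0,0,0]]]'; done; python3 - <<'E'
from h import *
p=cams.read_camera('scene');r=rect(p,.036,.55,.80,-.12,.12,2500)
cv2.imwrite(f'pics/s.png',cv2.convertScaleAbs(r,alpha=1.9))
E
```

```text
t: 14.85
ee_pos: [0.5902, 0.0044, 0.0161]
ee_rot: [-3.142, -0.003, -0.0]
contact_force: [-0.9, -0.3, 0.4]
gripper_width: 0.799
t: 15.15
ee_pos: [0.5915, 0.0044, 0.0159]
ee_rot: [3.142, 0.003, -0.002]
contact_force: [-4.6, 0.6, 2.3]
gripper_width: 0.8
t: 15.45
ee_pos: [0.5917, 0.0044, 0.0153]
ee_rot: [3.141, 0.002, -0.008]
contact_force: [-10.8, 0.4, 3.8]
gripper_width: 0.801
```

View pics/s.png

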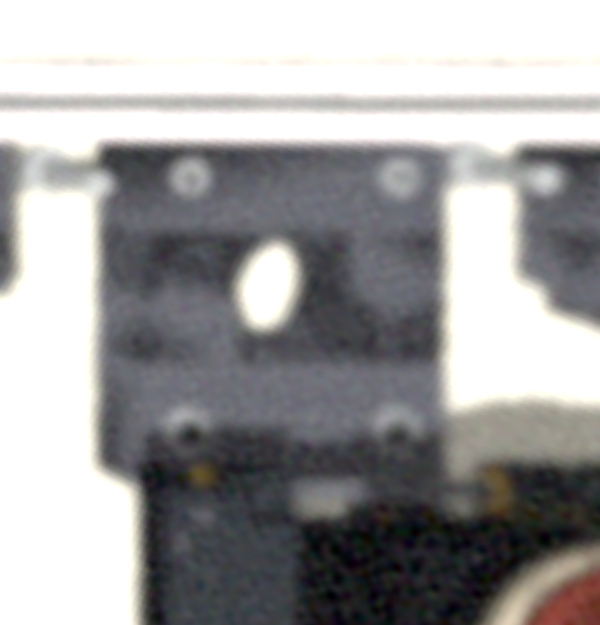

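```bash
python3 -m creep '[[[0.02,0,0,0,0,0],[0.02,0,0,0,0,0],[0.02,0,0,0,0,0],[0,0,0,0,0,0],[0,0,0,0,0,0]]]'; python3 -m creep '[[[0.02,0,0,0,0,0],[0.02,0,0,0,0,0],[0,0,0,0,0,0],[0,0,0,0,0,0]]]'
```

```text
t: 16.0
ee_pos: [0.5918, 0.0043, 0.0143]
ee_rot: [3.141, 0.002, -0.017]
contact_force: [-20.5, 0.3, 6.8]
gripper_width: 0.801
t: 16.4
ee_pos: [0.5918, 0.0042, 0.0137]
ee_rot: [3.14, 0.002, -0.023]
contact_force: [-26.1, 0.1, 8.9]
gripper_width: 0.802
```

```bash
python3 -m creep '[[[-0.1,0,0,0,0,0],[-0.2,0,0,0,0,0],[-0.3,0,0,0,0,0],[-0.4,0,0,0,0,0],[0,0,-0.6,0,0,0],[0,0,-0.9,0,0,0],[0,0,-0.9,0,0,0],[-0.6,0,-0.5,0,0,0],[0,-0.9,0,0,0,0],[0,-0.9,0,0,0,0],[0,-0.9,0,0,0,0]]]';python3 -m creep '[[[0,-0.9,0,0,0,0],[0,-0.9,0,0,0,0],[0,-0.9,0,0,0,0],[0,0,0,0,0,0]]]'; python3 - <<'E'
from h import *
for n in('scene','top'):
    p=cams.read_camera(n);r=rect(p,.036,.55,.80,-.15,.15,2500)
    cv2.imwrite(f'pics/v_{n}.png',cv2.convertScaleAbs(r,alpha=1.9))
    cv2.imwrite(f'pics/w_{n}.png',cv2.cvtColor(p['image'],cv2.COLOR_RGB2BGR))
    over(p,[('cap',(.642,.003),0),('a',(.711,.003),0)],f'pics/x_{n}.png',(230,140,380,280) if n=='scene' else (265,120,365,220),5)
E
```

```text
t: 17.5
ee_pos: [0.5194, 0.1406, 0.1624]
ee_rot: [-3.141, -0.001, -0.006]
contact_force: [1.4, -0.0, -0.1]
gripper_width: 0.799
t: 17.9
ee_pos: [0.5167, 0.2822, 0.1619]
ee_rot: [-3.136, -0.017, -0.002]
contact_force: [-0.4, -0.2, -0.7]
gripper_width: 0.799
```

View pics/v_scene.png

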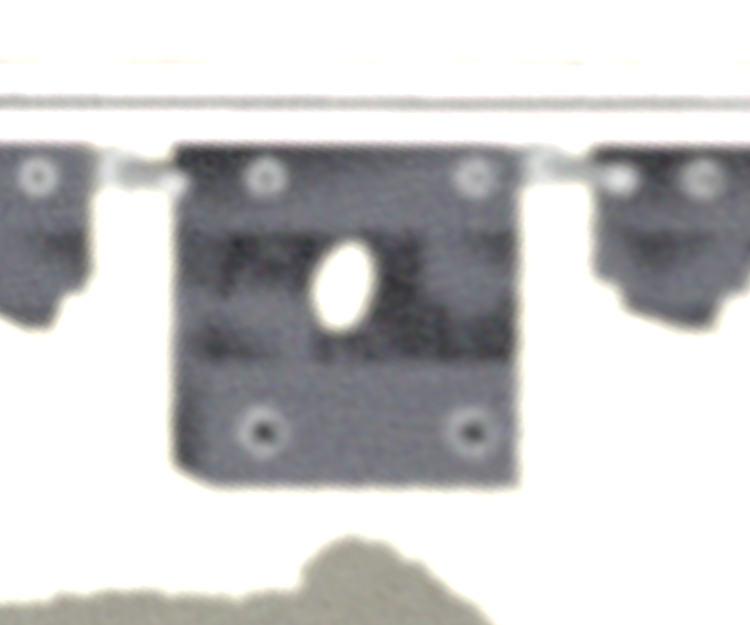

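View pics/v_top.png

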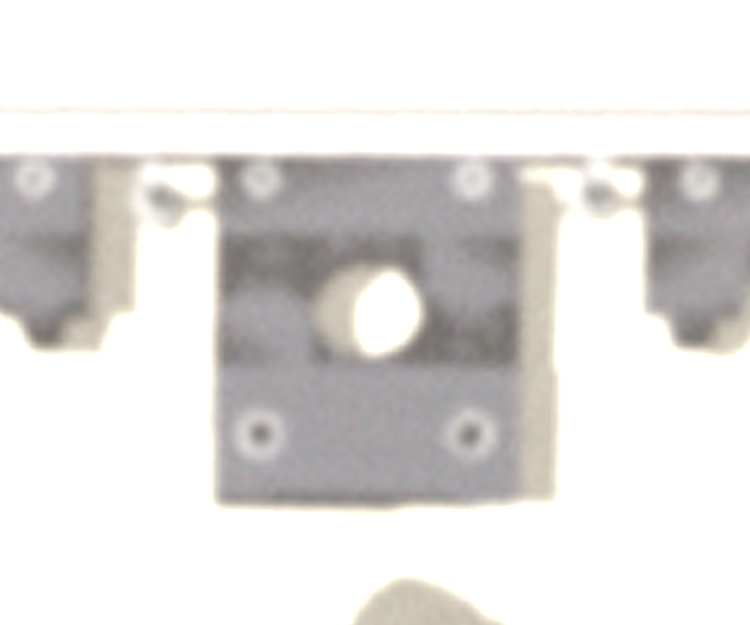

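View pics/w_scene.png

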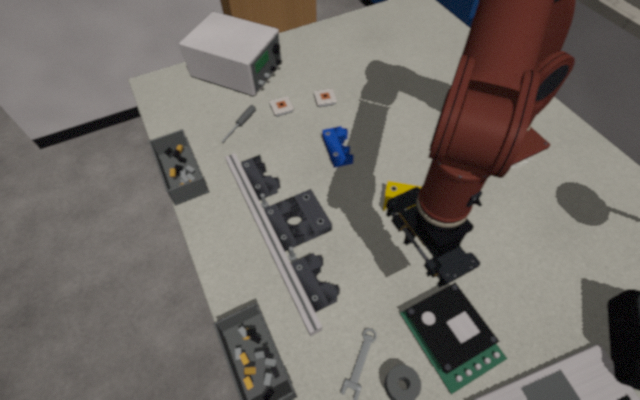

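View pics/w_top.png

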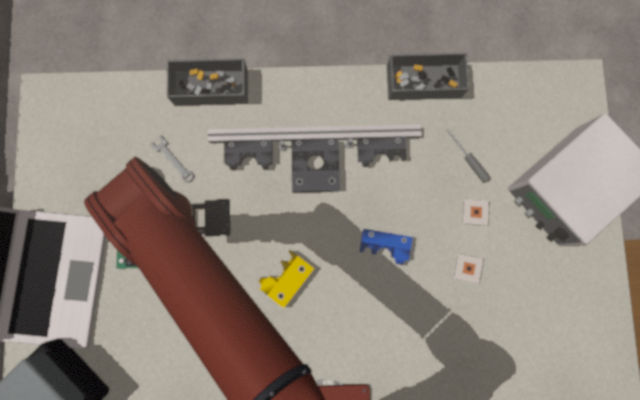

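```bash
python3 -c "
from cell import ticket;print(ticket.job_done())"
```

```text
the job is handed in; nothing more can be done
None
```

I pushed the loose half onto the middle bolted half, base_a, until the split faces closed, and handed the job in. The robot's clock read about 18 s of the 64 s allowed.

- **Which half:** The pictures showed the middle one (y ≈ +3 mm) has a notch on the left and a tongue on the right. That matches the loose half's tongue on the left and notch on the right.
- **How it was moved:** I pushed the end face with both fingers to bring it across in −y and straighten it. I then pushed the back face with both fingers to drive it home. It was never gripped.
- **Seating:** The arm stopped advancing at TCP x = 0.5918 while I pressed harder, from 11 N up to 26 N. I then backed off, raised the gripper and moved it well clear to the left.
- **Final pictures:** Both views show the bore as one closed round opening with no light gap at the seam. The screw holes line up to about 1 mm, within the key play.
- **Depth check:** The overall depth measured 138 mm from the top camera, exactly as expected, but about 135 mm from the scene camera. I put that 3 mm down to the blurred edge and the 2 mm calibration, so the pictures alone cannot rule out a gap of that size.
- **Everything else:** In the pictures, the bolts, yellow and blue look-alikes, cases, driver, spanner and spool stand where they were. The board was partly hidden by the arm in the last top view, but the last scene view shows it in its place.

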